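# Run the paint tin home on the stirring stand

## Task

The paint tin on the stirring stand has to go under the drive head: swing the ball lever all the way round to its other stop so that the eccentric cam has its low point to the follower roller, push the carriage fully home against its stop by its upright push plate, then swing the lever all the way back so that the cam locks the carriage in behind. Do it only by pushing with the outside of the fingers: grip and lift nothing, do not touch the tin (it rides along in its nest), and leave the other things on the bench where they are.

Things in the scene. Friction and masses are not known exactly. Their poses are not given: they have to be found in the camera images.
- stand: Stirring stand, fixed on the bench. Origin: on the bench, on the carriage's centre line; own +x = forward (the way the carriage is pushed), +y left, z up. Frame, mm: grey base plate x -160 to 180, y -225 to 125, 12 high; blue drive column x 120 to 170, y -30 to 30; overhanging drive head x 20 to 170, y -33 to 33, 187 to 245 high, with a pin below it for the fork on the tin's lid.
- carriage (a joint): Carriage position along the stand's +x, m: 0 = parked (near end, its start), 0.066 = home on the stop; about 3 N moves it. Aluminium deck 165 x 110 mm, top 40 mm high, push plate at its near end, nest of four 16 mm pins, and at its right a follower roller (16 mm) on an arm. With the cam's high point to the roller it can move only some 7 mm from parked, or about 1 mm from home.
- push_face (a point): Centre of the near face of the carriage's upright push plate (100 mm wide, 4 thick, from 40 to 90 mm above the bench); this point is 65 mm above the bench, moves with the carriage and has the stand's axes. Parked it is at x -135, y 0 mm in the stand's frame. Push it towards +x; nothing stands on its near side.
- cam (a joint): Cam and lever angle, rad, counter-clockwise from above: 0 = stop, high point to the roller (locked), lever along the stand's -x (towards the robot); pi = other stop, low point to the roller, lever along +x. It swings over the outer (right, -y) side, starts at 0 to 0.35, stays where left, turns with 0.22 N m (2.5 N at the ball). Within 0.4 of a stop counts as turned to it.
- cam_axis (a point): Point on the cam's upright axis, level with the top of the eccentric disc (52 mm diameter, 12 mm eccentric), 51 mm above the bench; fixed at x -20, y -175 mm in the stand's frame, with the stand's axes.
- ball (a point): Centre of the black ball (30 mm diameter) on the end of the cam lever: 88 mm from the cam axis, 91 mm above the bench. The lever is a 13 mm bar rising outwards (middle 68 mm high at 30 mm from the axis, 88 mm at 80 mm); an 8 mm stop post 76 mm high stands at its +y side at either end, 48 mm from the axis. Fingertips 65 mm above the bench clear all else that it swings over.
- nest (a point): Centre of the tin's nest on the carriage's deck, 40 mm above the bench, 105 mm forward of the push plate's near face; it moves with the carriage and has the stand's axes.
- tin: The half-litre paint tin, loose, standing in the nest of the carriage: 86 mm diameter, 100 mm tall, with a black mixing lid and a drive fork on top, 143 mm in all. Its origin is the centre of its underside. It rides along and is not to be touched.
- hardener: Bystander: small white bottle, 40 mm diameter, 100 mm tall, on the left edge of the stand's base plate. Origin at the centre of its underside.
- spatula: Bystander: spatula 170 mm long lying on the left edge of the stand's base plate. Origin under its middle.
- cup: Bystander: clear plastic cup, 84 mm diameter, 100 mm tall, on the bench to the right of the stand.
- tape: Bystander: roll of masking tape lying flat, 100 mm diameter, 24 mm high, on the bench to the near right of the stand.
- spare_tin: Bystander: another paint tin with mixing lid, 86 mm diameter, 143 mm tall in all, on the bench to the left of the stand.
- wrench: Bystander: wrench 140 mm long lying on the bench to the near left of the stand.
- gun: Bystander: spray gun lying on the bench to the left, about 170 x 150 x 36 mm.

How it is judged:
By the outcome, as a careful person would: the job done as asked, in the order asked, and still so for the second after the job is handed in, with the robot touching nothing.
It also fails if it takes over 72 s, if anything falls off the work surface, if the arm or the gripper's body presses on something with over 40 N, if the wrist force passes 120 N, or if a joint passes its speed limit or range.

## Robot

A 7-joint arm with a two-finger parallel gripper is mounted at the origin on the work surface. World frame = base frame: x ahead of the robot, y to its left, z up, the work surface at z = 0. Lengths are in m, angles in rad, forces in N, time in s.
With the tool pointing down it reaches from about 0.425 to 0.925 m from the base axis. Payload 6.8 kg.
Tool frame: the origin (TCP) lies between the finger pads; the fingertips stand 17 mm ahead of it and the grasp point (between the pads) lies 2 mm behind it; z points along the fingers, x is the direction in which the jaws open and shut, and the axes are right-handed (so a half turn about z gives the same grasp; the last joint's range is limited). The gripper opens to 85 mm and grips with 20 to 120 N. Pads are 22 mm wide; open, the fingers measure 114 mm over their backs; the gripper's body (76 mm by 85 mm) begins 54 mm behind the grasp point. The pads swing forward as they close: fully open they stand 13 mm farther back than shut.
Start: joints at [-1.348, 0.477, 0.022, 1.555, -0.011, 1.109, -0.083], TCP at [0.219, 0.638, 0.222] pointing down, gripper open.
Joint ranges: [-2.96, 2.96], [-0.34, 2.1], [-1.41, 1.46], [0.24, 2.44], [-1.37, 4.51], [0.17, 1.92], [-2.96, 2.96]. Speed limits (rad/s): [2.39, 2.39, 3.14, 3.14, 3.14, 3.14, 3.14].

## Interface

Orientations are given as a unit quaternion [w, x, y, z].
In Python, from station import readout, read_camera, get_calibration, bot, models gives the robot as it stands.
- The arm moves only by the tool carry_out, never from a script. Its argument "deltas" is a list of rows, each a list of 2 entries, a list of its own where there are three numbers: the shift along the tool's x, y, z in cm, then the turn about the tool's z in degrees. A call has 1 to 10 rows; each row is the pose to reach, as a shift and turn from the pose measured when the call began, along the tool's axes at that moment; what a row does not reach only later rows make up. A row lasts 1/8 s, in which the tool goes at most 62.5 mm and 10.7 degrees, less where a joint would pass 70% of its speed; a pose out of reach is approached as far as the arm can. A call with a gripper value outside its range is refused whole. "hand" is the opening, from 0 (shut) to 1 (fully open), set as the call begins (left out, the last holds). The fingers move at their own pace and stop on an object; "newtons" is the grip in N (left out, the last holds). Time passes only in rows, so rows that repeat a pose let the fingers close. It gives the time, the measured TCP pose, the force and the opening at its end, in the units of the state.
- readout.get_obs(): the state, without advancing time (a new reading comes with each control period).
- read_camera(name): name is "scene" or "top" or "wrist"; returns the picture (420x560x3 uint8, red, green, blue); there is no depth.
- get_calibration(name): a dict with "fov_y" (degrees; the focal length in pixels is half the picture's height over the tangent of half this angle, whatever the lens; pixels are square), "cx", "cy" (the principal point, pixels), "D" ([k1, k2, p1, p2, k3] as OpenCV has them; the pictures are not rectified), "world_from_camera" (4x4, takes a point from camera to world coordinates). Camera axes: x right, y down, z forward; pixel columns grow to the right and rows downward; lengths in m; the calibration is good to about 2 mm. A picture is of the moment at which its call begins: read the wrist's pose just before it. get_calibration takes no time and is no camera call; for the wrist camera it gives the pose at the moment of the call.
- bot.hand_in(): hands the job in, once; it reports no verdict.
Trained networks look in the newest picture that a camera, given by its name, has taken for a name from the list of things; names that differ only in an ending like _2 or _b are one class to them, and where a whole thing is asked for, a point or a joint stands for the part that bears it (a point fixed in the world has none). Each returns a list of dicts, best first, with "score" (0 to 1); they miss things now and then, are a little off and sometimes report something else, mostly with a low value. They report only what shows in the picture. A call takes as long as a camera call.
- models.spot_in(query, camera): "centre" ([row, column] in pixels, amid what is visible of it).
The state is a dict: "t": time; "q": joint angles; "joint_vel": joint speeds; "joint_torque": joint torques, N m; "eef_pos": TCP position; "tool_rot": TCP orientation; "contact_force": force on the tool from outside, world axes, zero at the start; "torque": the same for the moment, N m; "gripper_width": opening from 0.0 (shut) to 1.0 (fully open).
Only numpy, scipy, OpenCV 4.12 (cv2) and the standard library are available. Lean on these libraries where they do the work, as an engineer would, in place of code of your own. Each camera call takes 0.05 s, during which the arm holds its last target. There are 200 camera calls.

## Working session

There is one attempt and no reset: what is moved stays moved. The work goes in short steps, Python scripts to look and compute and a tool call to move; the robot and the scene stay as the last step left them, time stands still between calls to the robot, and variables do not carry over. Pictures are saved under pics/ and viewed, about 8 in all and at most 12, crops included, and the job is handed in when it is done.

Besides the shell and the picture viewer there is one more tool, called after "Call:" as name(argument=value, ...), one argument or row to a line, values as JSON. carry_out: Moves the arm, as the interface text tells. Its arguments: {"type":"object","properties":{"deltas":{"type":"array"},"hand":{"type":"number"},"newtons":{"type":"number"}},"required":["deltas"]}

```bash
mkdir -p pics; cat > h.py <<'E'
import numpy as np, cv2
from station import readout, read_camera, get_calibration, bot, models
def cal(n):
    c=get_calibration(n); f=210/np.tan(np.radians(c["fov_y"])/2)
    K=np.array([[f,0,c["cx"]],[0,f,c["cy"]],[0,0,1]]); return K,np.array(c["D"],float),np.array(c["world_from_camera"])
def ray(n,rc):
    K,D,T=cal(n); u=cv2.undistortPoints(np.array([[[rc[1],rc[0]]]],float),K,D)[0,0]
    return T[:3,3],T[:3,:3]@np.array([u[0],u[1],1])
def atz(n,rc,z):
    o,d=ray(n,rc); return o+d*(z-o[2])/d[2]
def proj(n,P):
    K,D,T=cal(n); W=np.linalg.inv(T); P=np.atleast_2d(P).astype(float)
    return cv2.projectPoints(P,cv2.Rodrigues(W[:3,:3])[0],W[:3,3],K,D)[0][:,0]
def snap(n,f):
    im=read_camera(n); cv2.imwrite(f"pics/{f}.png",im[:,:,::-1]); return im
E
python3 - <<'E'
from h import *
o=readout.get_obs(); print({k:np.round(o[k],3) for k in ("t","eef_pos","tool_rot","contact_force")})
for n in("scene","top"):
    im=snap(n,n+"0"); 
    for q,z in(("ball",.091),("push_face",.065),("cam",.051),("tin",.05),("stand",.1),("tape",.012),("cup",.05),("hardener",.05)):
        r=models.spot_in(q,n)[:2]
        print(n,q,[(np.round(a["centre"]),round(a["score"],2),np.round(atz(n,a["centre"],z),3)) for a in r])
E
```

```text
{'t': np.float64(0.0), 'eef_pos': array([0.219, 0.638, 0.221]), 'tool_rot': array([ 0.001,  0.814,  0.581, -0.001]), 'contact_force': array([0.06 , 0.052, 0.73 ])}
scene ball [(array([211., 206.]), 0.68, array([ 0.598, -0.101,  0.091]))]
scene push_face [(array([217., 294.]), 0.8, array([0.504, 0.087, 0.065])), (array([196., 172.]), 0.63, array([ 0.579, -0.22 ,  0.065]))]
scene cam [(array([210., 206.]), 0.8, array([ 0.571, -0.125,  0.051]))]
scene tin [(array([214., 278.]), 0.57, array([0.503, 0.043, 0.05 ]))]
scene stand [(array([256., 243.]), 0.69, array([0.674, 0.047, 0.1  ]))]
scene tape [(array([196., 169.]), 0.83, array([ 0.552, -0.267,  0.012]))]
scene cup [(array([208., 124.]), 0.96, array([ 0.66 , -0.322,  0.05 ]))]
scene hardener [(array([277., 299.]), 0.98, array([0.64 , 0.166, 0.05 ]))]
top ball [(array([184., 363.]), 0.75, array([ 0.57 , -0.116,  0.091])), (array([190., 289.]), 0.71, array([0.556, 0.048, 0.091]))]
top push_face [(array([217., 302.]), 0.58, array([0.498, 0.019, 0.065]))]
top cam [(array([186., 366.]), 0.6, array([ 0.574, -0.129,  0.051]))]
top tin [(array([192., 290.]), 0.67, array([0.558, 0.046, 0.05 ]))]
top stand [(array([168., 314.]), 0.93, array([ 0.605, -0.006,  0.1  ])), (array([192., 288.]), 0.42, array([0.551, 0.051, 0.1  ]))]
top tape []
top cup [(array([148., 448.]), 0.6, array([ 0.664, -0.322,  0.05 ]))]
top hardener [(array([154., 240.]), 0.66, array([0.646, 0.163, 0.05 ]))]
```

View pics/top0.png

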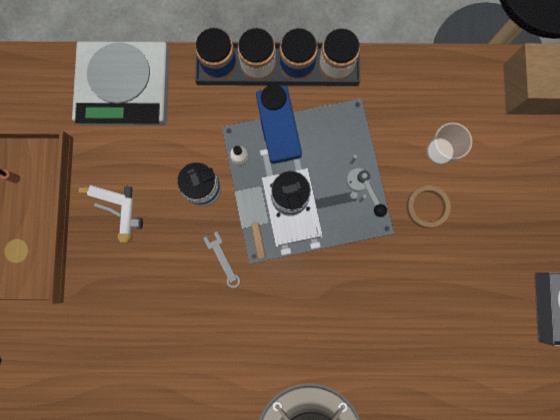

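View pics/scene0.png

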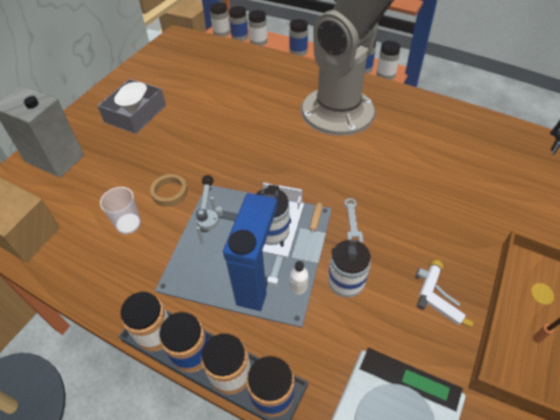

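```bash
cat >> h.py <<'E'
def S(x0,y0,th,P):
    P=np.atleast_2d(P).astype(float)/1000; c,s=np.cos(th),np.sin(th)
    return np.c_[x0+c*P[:,0]-s*P[:,1],y0+s*P[:,0]+c*P[:,1],P[:,2]]
E
python3 - <<'E'
from h import *
from scipy.optimize import least_squares
C=[[180,125,12],[180,-225,12],[-160,-225,12],[-160,125,12]]
obs={"top":[(223,128),(362,99),(393,233),(249,263)],"scene":[(300,317),(162,290),(217,186),(331,208)]}
f=lambda p,ns=("top","scene"):np.concatenate([(proj(n,S(*p[:3],C))-obs[n]).ravel() for n in ns])
for ns in(("top",),("scene",),("top","scene")):
    r=least_squares(f,[.58,0,0.2],args=(ns,),loss="soft_l1"); print(ns,np.round(r.x,4)); print(np.round(f(r.x,ns),1))
p=r.x
# ball: triangulate
A=[];b=[]
for n,rc in(("top",(211,380)),("scene",(181,207))):
    o,d=ray(n,rc); d/=np.linalg.norm(d); M=np.eye(3)-np.outer(d,d); A.append(M); b.append(M@o); print(n,atz(n,rc,.091))
ball=np.linalg.lstsq(np.vstack(A),np.hstack(b),rcond=None)[0]; print("ball",ball)
ca=S(*p,[-20,-175,51])[0]; print("cam",ca,"push",S(*p,[-135,0,65])[0])
v=ball[:2]-ca[:2]; print("r",np.linalg.norm(v),"ang",np.arctan2(v[1],v[0])-p[2]-np.pi)
np.save("p.npy",p)
im=cv2.imread("pics/top0.png"); 
pts=S(*p,C+[[-20,-175,51],[-135,0,65],[-135,50,90],[-135,-50,90],[-30,0,183]])
im=cv2.resize(im[60:290,180:480],None,fx=2.6,fy=2.6,interpolation=cv2.INTER_CUBIC)
for u in proj("top",pts): cv2.drawMarker(im,tuple(int(a) for a in((u-[180,60])*2.6)),(0,0,255),0,10,1)
cv2.imwrite("pics/ov.png",im)
E
```

```text
('top',) [0.575  0.0523 0.2118]
[-1.5 -1.8  0.2 -1.1  1.3  1.  -0.2  1.1]
('scene',) [0.5763 0.0578 0.2103]
[ 2.9  9.  -6.6 -0.5 -9.5 -2.5  1.8 -0.6]
('top', 'scene') [0.5755 0.0533 0.2112]
[ -1.9  -2.1  -0.1  -1.2   0.9   0.9  -0.7   0.9   1.3   7.8  -7.9  -1.4
 -10.8  -3.2   0.3  -1.4]
top [ 0.51007124 -0.15311974  0.091     ]
scene [ 0.51558876 -0.15098758  0.091     ]
ball [ 0.51105707 -0.15465499  0.08475554]
cam [ 0.59264244 -0.12197368  0.051     ] push [0.4435116  0.02502969 0.065     ]
r 0.0878876597828135 ang -6.113382758506765
```

View pics/ov.png

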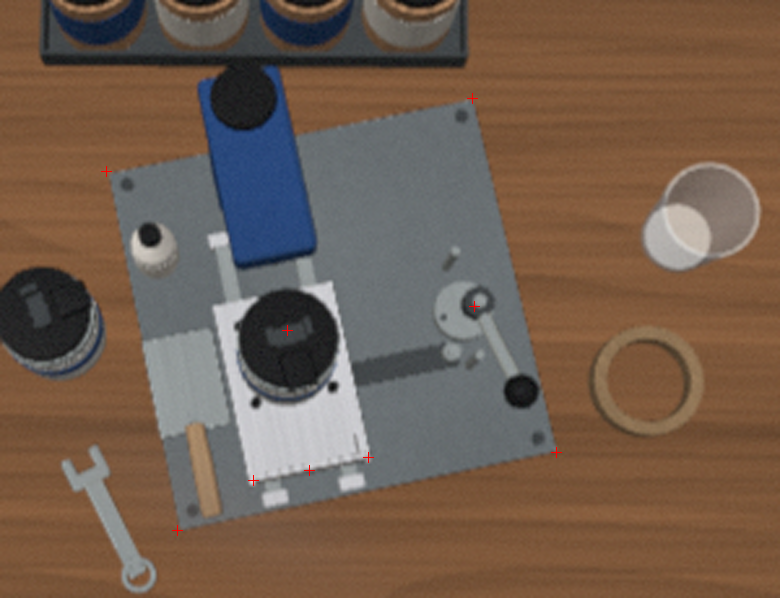

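```bash
cat >> h.py <<'E'
from scipy.spatial.transform import Rotation as R
P=(.575,.0525,.2115)
def delta(targets):
    "targets: stand-frame mm (TCP); returns tool-axis shifts in cm, and the turn that puts tool x along stand y"
    o=readout.get_obs(); q=o["tool_rot"]; r=R.from_quat([q[1],q[2],q[3],q[0]]).as_matrix()
    x=r[:,0]; turn=np.degrees(np.arctan2(x[1],x[0])-(P[2]+np.pi/2))
    print("t",o["t"],"F",np.round(o["contact_force"],1),"turn",round((turn+180)%360-180,1),"q",np.round(o["q"],2))
    c,s=np.cos(P[2]),np.sin(P[2]); e=o["eef_pos"]-[P[0],P[1],0]
    print("at stand",np.round([1000*(c*e[0]+s*e[1]),1000*(-s*e[0]+c*e[1]),1000*e[2]],1))
    for w in S(*P,targets): print(np.round((w-o["eef_pos"])@r*100,2))
E
python3 -c "
from h import *
delta([[-180,120,222],[-108,-145,222]])"
```

```text
t 0.9 F [-0.7  0.2  0.1] turn -31.1 q [-1.35  0.48  0.02  1.56 -0.01  1.11 -0.08]
at stand [-224.8  647.6  221.7]
[-4.287e+01  3.107e+01 -3.000e-02]
[-6.185e+01  5.091e+01 -3.000e-02]
```

Call:
carry_out(
  deltas=[
    [[-4,3.6,0],-4],
    [[-8.4,7.5,0],-8],
    [[-12.6,11.3,0],-12],
    [[-16.8,15,0],-16],
    [[-21,18.8,0],-20],
    [[-25.2,22.5,0],-24],
    [[-29.4,26.3,0],-28],
    [[-33.6,30,0],-31],
    [[-37.7,33.8,0],-31],
    [[-41.7,36.6,0],-31],
  ],
  hand=0,
  newtons=30,
)

```text
t: 2.15
eef_pos: [0.4309, 0.1232, 0.2221]
tool_rot: [0.0, 0.629, 0.777, 0.001]
contact_force: [0.8, 0.0, -0.7]
gripper_width: 0.002
```

```bash
python3 -c "
from h import *
delta([[-110,-140,222],[-110,-140,85]])"
```

```text
t 2.15 F [ 0.8  0.  -0.7] turn -0.1 q [-0.63  0.09  0.22  2.09 -0.02  0.97  1.39]
at stand [-126.    99.4  222.1]
[-2.393e+01  1.660e+00  1.000e-02]
[-23.94   1.64  13.71]
```

Call:
carry_out(
  deltas=[
    [[-6,0.4,0],0],
    [[-12,0.8,0],0],
    [[-18,1.2,0],0],
    [[-24,1.6,0],0],
    [[-24,1.6,0],0],
    [[-24,1.6,4],0],
    [[-24,1.6,7],0],
    [[-24,1.6,7],0],
  ],
)

```text
t: 3.15
eef_pos: [0.4947, -0.1071, 0.1505]
tool_rot: [-0.002, 0.629, 0.777, -0.001]
contact_force: [1.0, -0.9, 0.4]
gripper_width: 0.0
```

```bash
python3 - <<'E'
from h import *
delta([[-110,-140,85]])
im=snap("wrist","w1"); r=models.spot_in("ball","wrist"); print(r[:2]); 
if r: print(atz("wrist",r[0]["centre"],.091))
pts=S(*P,[[-20,-175,51],[-20-88*np.cos(.17),-175-88*np.sin(.17),91]]); print(proj("wrist",pts),pts)
E
```

```text
t 3.15 F [ 1.  -0.9  0.4] turn -0.1 q [-0.25  0.3   0.41  2.04 -0.16  0.83  2.03]
at stand [-112.  -139.2  150.5]
[-0.09  0.22  6.55]
[{'centre': [250.4, 219.6], 'score': 0.9}]
[ 0.52559421 -0.1459692   0.091     ]
[[240.47999428 300.62891514]
 [209.95297098 229.57867531]] [[ 0.59218283 -0.12279903  0.051     ]
 [ 0.5105094  -0.15556258  0.091     ]]
```

View pics/w1.png

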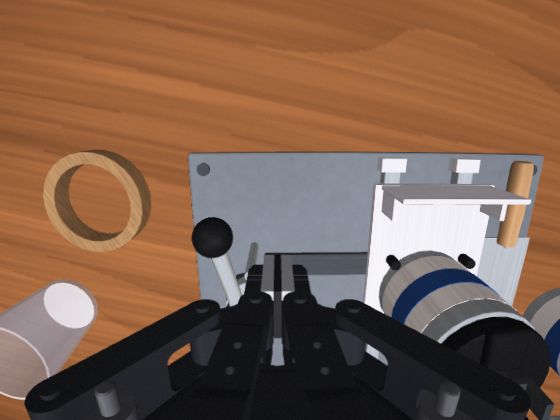

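```bash
python3 - <<'E'
from h import *
for rc,z in(((238,212),.091),((153,190),.012),((152,544),.012),((188,386),.09),((203,530),.09)):
    w=atz("wrist",rc,z); e=w[:2]-P[:2]; c,s=np.cos(P[2]),np.sin(P[2]); print(np.round(1000*np.array([c*e[0]+s*e[1],-s*e[0]+c*e[1]]),1))
E
```

```text
[-100.  -188.8]
[-154.3 -222.3]
[-158.4  125.4]
[-138.   -62.1]
[-127.1   52.5]
```

Call:
carry_out(
  deltas=[
    [[0,0.4,3],0],
    [[0,0.4,6.5],0],
    [[0,0.4,6.5],0],
  ],
)

```text
t: 3.62
eef_pos: [0.5002, -0.1064, 0.0875]
tool_rot: [-0.0, 0.629, 0.777, 0.0]
contact_force: [0.2, 0.2, -0.3]
gripper_width: -0.001
```

```bash
python3 -c "
from h import *
a=np.r_[np.arange(-.2,2.83,.17),2.85]
delta(np.c_[-18-88*np.cos(a),-175-88*np.sin(a),85+0*a])"
```

```text
t 3.625 F [ 0.2  0.2 -0.3] turn -0.1 q [-0.21  0.41  0.37  2.08 -0.23  0.69  2.09]
at stand [-106.5 -139.7   87.5]
[-1.78  0.22  0.25]
[-3.27  0.05  0.25]
[-4.76  0.14  0.25]
[-6.22  0.47  0.25]
[-7.59  1.05  0.25]
[-8.85  1.85  0.25]
[-9.96  2.85  0.24]
[-10.88   4.03   0.24]
[-11.59   5.35   0.24]
[-12.07   6.76   0.24]
[-12.3    8.24   0.24]
[-12.28   9.73   0.24]
[-12.    11.2    0.24]
[-11.48  12.6    0.24]
[-10.73  13.89   0.24]
[-9.77 15.04  0.24]
[-8.64 16.01  0.24]
[-7.35 16.77  0.24]
[-6.04 17.28  0.24]
```

Call:
carry_out(
  deltas=[
    [[-1.8,0.2,0.2],0],
    [[-3.3,0.1,0.2],0],
    [[-4.8,0.1,0.2],0],
    [[-6.2,0.5,0.2],0],
    [[-7.6,1.0,0.2],0],
    [[-8.9,1.9,0.2],0],
    [[-10,2.9,0.2],0],
    [[-10.9,4.0,0.2],0],
    [[-11.6,5.4,0.2],0],
    [[-12.1,6.8,0.2],0],
  ],
)

```text
t: 4.88
eef_pos: [0.5922, -0.2113, 0.085]
tool_rot: [-0.001, 0.629, 0.777, -0.0]
contact_force: [-2.6, 2.3, 1.0]
gripper_width: 0.002
```

```bash
python3 -c "
from h import *
snap('top','top1')
a=np.r_[np.arange(-.2,2.83,.17),2.85][10:]
delta(np.c_[-18-88*np.cos(a),-175-88*np.sin(a),85+0*a])"
```

```text
t 4.925 F [ 0.3 -1.1 -0.4] turn -0.0 q [-0.02  0.58  0.37  1.8  -0.27  0.81  2.26]
at stand [ -36.2 -261.9   85.3]
[-0.09  1.19  0.03]
[-0.07  2.69  0.03]
[0.21 4.16 0.03]
[0.73 5.56 0.03]
[1.48 6.85 0.03]
[2.43 8.   0.03]
[3.57 8.97 0.03]
[4.86 9.73 0.03]
[ 6.17 10.24  0.03]
```

Call:
carry_out(
  deltas=[
    [[-0.1,1.2,0],0],
    [[-0.1,2.7,0],0],
    [[0.2,4.2,0],0],
    [[0.7,5.6,0],0],
    [[1.5,6.9,0],0],
    [[2.4,8.0,0],0],
    [[3.6,9.0,0],0],
    [[4.9,9.7,0],0],
    [[6.0,10.2,0],0],
    [[6.3,10.3,0],0],
  ],
)

```text
t: 6.18
eef_pos: [0.6826, -0.1266, 0.0856]
tool_rot: [0.0, 0.628, 0.778, 0.0]
contact_force: [-0.6, -2.7, 2.6]
gripper_width: -0.0
```

```bash
python3 -c "
from h import *
im=snap('top','top2'); snap('scene','sc2')
cv2.imwrite('pics/c2.png',cv2.resize(im[60:290,180:480,::-1],None,fx=2.6,fy=2.6))
delta([[70,-199,85],[70,-225,85]])"
```

```text
t 6.275 F [ 0.3 -0.   1.6] turn 0.0 q [-0.15  0.67  0.36  1.63 -0.29  0.89  2.1 ]
at stand [  67.5 -198.2   85.5]
[-0.08  0.25  0.05]
[-2.68  0.25  0.05]
```

View pics/c2.png

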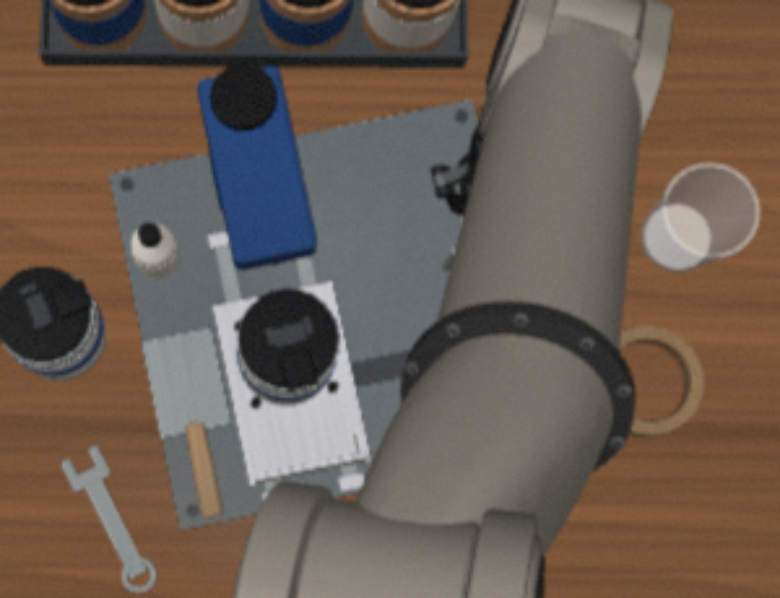

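Call:
carry_out(
  deltas=[
    [[0.4,0.1,0],0],
    [[0.8,0.1,0],0],
    [[1.0,0.1,0],0],
  ],
)

```text
t: 6.65
eef_pos: [0.6824, -0.1218, 0.0864]
tool_rot: [0.004, 0.63, 0.777, -0.0]
contact_force: [2.8, -12.5, 0.7]
gripper_width: 0.003
```

```bash
python3 -c "
from h import *
snap('wrist','w2');print(models.spot_in('ball','wrist')[:2])
delta([[70,-199,85],[70,-225,85]])"
```

```text
[{'centre': [122.8, 309.1], 'score': 0.56}]
t 6.75 F [ 2.2 -9.9  1.2] turn -0.2 q [-0.16  0.67  0.36  1.64 -0.28  0.88  2.09]
at stand [  68.5 -193.    86.5]
[-0.6   0.15  0.15]
[-3.2   0.16  0.17]
```

View pics/w2.png

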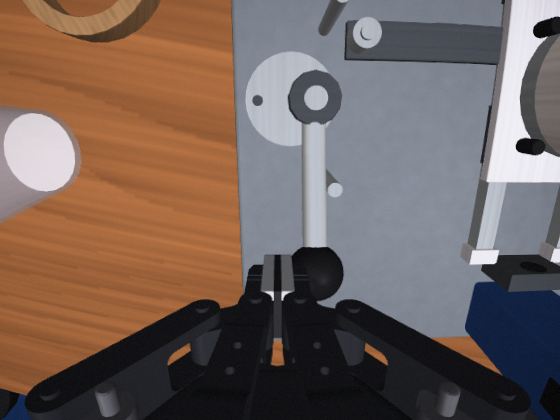

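Call:
carry_out(
  deltas=[
    [[-1.5,0,0],0],
    [[-3.5,0,0],0],
    [[-3.5,0,-5],0],
    [[-3.5,0,-9],0],
    [[-3.5,-5.5,-9],0],
    [[-3.5,-11,-9],0],
    [[-3.5,-16.5,-9],0],
    [[-3.5,-22,-9],0],
    [[0.5,-22,-9],0],
    [[6,-22,-9],0],
  ],
)

```text
t: 8.0
eef_pos: [0.454, -0.1091, 0.1756]
tool_rot: [0.004, 0.632, 0.775, 0.0]
contact_force: [0.4, 1.2, 0.1]
gripper_width: 0.001
```

```bash
python3 -c "
from h import *
delta([[-152,-10,150],[-152,-10,76]])"
```

```text
t 8.0 F [0.4 1.2 0.1] turn -0.5 q [-0.27  0.19  0.42  2.11 -0.1   0.85  1.98]
at stand [-152.2 -132.6  175.6]
[12.27 -0.09  2.48]
[12.32 -0.13  9.88]
```

Call:
carry_out(
  deltas=[
    [[5,-0.1,0],0],
    [[9,-0.1,0],0],
    [[12.3,-0.1,0],0],
    [[12.3,-0.1,2],0],
    [[12.3,-0.1,2.5],0],
  ],
)

```text
t: 8.62
eef_pos: [0.4279, 0.0109, 0.1492]
tool_rot: [0.004, 0.632, 0.775, -0.001]
contact_force: [-0.4, -0.7, -0.5]
gripper_width: -0.002
```

```bash
python3 -c "
from h import *
snap('wrist','w3')
print(proj('wrist',S(*P,[[-135,50,90],[-135,-50,90]])))
delta([[-152,-10,150],[-152,-10,76]])"
```

```text
[[358.47508651 248.46355488]
 [224.30945789 249.1434016 ]]
t 8.675 F [-0.3  0.4 -0. ] turn -0.5 q [-0.47  0.16  0.33  2.21 -0.07  0.77  1.67]
at stand [-152.7  -10.2  149. ]
[ 0.02  0.07 -0.1 ]
[0.06 0.05 7.3 ]
```

View pics/w3.png

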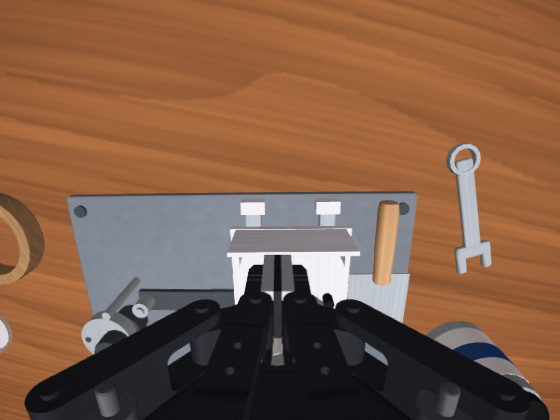

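Call:
carry_out(
  deltas=[
    [[0,0,4],0],
    [[0,0,7.3],0],
    [[0,0,7.3],0],
    [[0,0.7,7.3],0],
    [[0,1.4,7.3],0],
    [[0,2.2,7.3],0],
    [[0,3.0,7.3],0],
    [[0,3.8,7.3],0],
    [[0,4.6,7.3],0],
    [[0,4.6,7.3],0],
  ],
)

```text
t: 9.93
eef_pos: [0.4749, 0.0198, 0.0764]
tool_rot: [0.004, 0.632, 0.775, 0.0]
contact_force: [-0.1, -0.4, -0.2]
gripper_width: 0.0
```

```bash
python3 -c "
from h import *
delta([[-77,-10,76]])"
```

```text
t 9.925 F [-0.1 -0.4 -0.2] turn -0.5 q [-0.42  0.37  0.29  2.17 -0.17  0.62  1.76]
at stand [-104.8  -11.    76.4]
[0.12 2.78 0.05]
```

Call:
carry_out(
  deltas=[
    [[0,0.6,0],0],
    [[0,1.2,0],0],
    [[0,1.8,0],0],
    [[0,2.3,0],0],
    [[0,2.8,0],0],
    [[0,3.0,0],0],
  ],
)

```text
t: 10.68
eef_pos: [0.5027, 0.0256, 0.0761]
tool_rot: [0.003, 0.632, 0.775, -0.001]
contact_force: [-10.0, -0.4, 5.5]
gripper_width: 0.004
```

```bash
python3 -c "
from h import *
im=snap('top','top3');
cv2.imwrite('pics/c3.png',cv2.resize(im[60:290,180:480,::-1],None,fx=2.6,fy=2.6))
delta([[-70,-10,76]])"
```

```text
t 10.725 F [-6.8 -0.9  4.7] turn -0.5 q [-0.41  0.41  0.29  2.1  -0.18  0.65  1.77]
at stand [-76.4 -11.1  76.1]
[0.11 0.64 0.01]
```

View pics/c3.png

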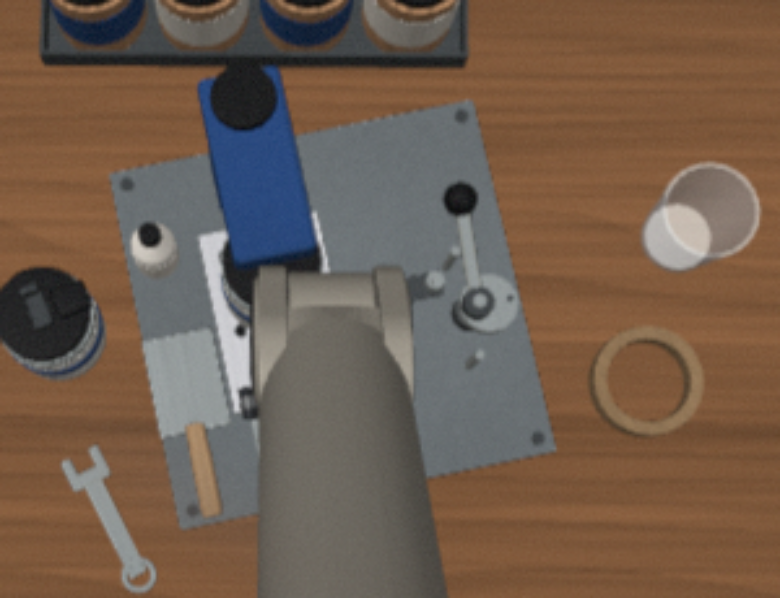

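Call:
carry_out(
  deltas=[
    [[0,0.5,0],0],
    [[0,0.8,0],0],
    [[0,0.8,0],0],
  ],
)

```text
t: 11.1
eef_pos: [0.5027, 0.0255, 0.0748]
tool_rot: [-0.003, 0.632, 0.775, -0.007]
contact_force: [-22.0, -2.9, 14.5]
gripper_width: 0.001
```

```bash
python3 -c "
from h import *
delta([[-110,-10,76],[-110,-120,180]])"
```

```text
t 11.1 F [-22.   -2.9  14.5] turn -0.5 q [-0.41  0.42  0.29  2.09 -0.18  0.67  1.77]
at stand [-76.3 -11.2  74.8]
[ 0.09 -3.37 -0.07]
[-10.96  -3.41 -10.42]
```

Call:
carry_out(
  deltas=[
    [[0,-1.5,0],0],
    [[0,-4.5,0],0],
    [[0,-5.5,0],0],
    [[0,-5.5,-5.5],0],
    [[0,-5.5,-11],0],
    [[-6,-5.5,-11],0],
    [[-12,-5.5,-11],0],
    [[-18,-5.5,-11],0],
    [[-20,-1,-11],0],
    [[-20,5,-11],0],
  ],
)

```text
t: 12.35
eef_pos: [0.5953, -0.1633, 0.1861]
tool_rot: [-0.001, 0.634, 0.773, -0.007]
contact_force: [1.2, -0.4, 0.5]
gripper_width: 0.001
```

```bash
python3 -c "
from h import *
delta([[72,-205,185],[72,-137,185]])"
```

```text
t 12.35 F [ 1.2 -0.4  0.5] turn -0.9 q [-0.17  0.45  0.45  1.75 -0.21  1.    2.12]
at stand [ -25.5 -215.3  186.1]
[ 1.18  9.73 -0.01]
[ 7.98  9.63 -0.05]
```

Call:
carry_out(
  deltas=[
    [[0.5,5,0],-1],
    [[1,9.6,0],-1],
    [[4.5,9.6,0],-1],
    [[8,9.6,0],-1],
    [[8,9.6,0],-1],
    [[8,9.6,5],-1],
    [[8,9.6,10],-1],
    [[8,9.6,10],-1],
  ],
)

```text
t: 13.35
eef_pos: [0.6706, -0.0676, 0.0811]
tool_rot: [-0.003, 0.628, 0.778, -0.009]
contact_force: [-0.3, 1.0, 0.2]
gripper_width: 0.0
```

```bash
python3 -c "
from h import *
a=np.r_[np.arange(3.3,.29,-.17),.28]
delta(np.c_[-18-88*np.cos(a),-175-88*np.sin(a),85+0*a])"
```

```text
t 13.35 F [-0.3  1.   0.2] turn 0.1 q [-0.26  0.66  0.38  1.67 -0.28  0.88  2.02]
at stand [  68.3 -137.5   81.1]
[-2.37  0.05 -0.38]
[-3.86  0.16 -0.37]
[-5.35  0.01 -0.36]
[-6.79 -0.38 -0.35]
[-8.14 -1.02 -0.33]
[-9.36 -1.87 -0.3 ]
[-10.43  -2.92  -0.28]
[-11.3   -4.13  -0.25]
[-11.95  -5.48  -0.22]
[-12.37  -6.91  -0.2 ]
[-12.54  -8.4   -0.17]
[-12.45  -9.89  -0.14]
[-12.11 -11.34  -0.12]
[-11.54 -12.72  -0.1 ]
[-10.73 -13.98  -0.08]
[ -9.73 -15.09  -0.07]
[ -8.55 -16.01  -0.06]
[ -7.23 -16.71  -0.05]
[ -6.16 -17.1   -0.05]
```

Call:
carry_out(
  deltas=[
    [[-1.2,0.1,-0.4],0],
    [[-2.4,0.1,-0.4],0],
    [[-3.9,0.2,-0.4],0],
    [[-5.3,0,-0.4],0],
    [[-6.8,-0.4,-0.3],0],
    [[-8.1,-1.0,-0.3],0],
    [[-9.4,-1.9,-0.3],0],
    [[-10.4,-2.9,-0.3],0],
    [[-11.3,-4.1,-0.3],0],
    [[-12,-5.5,-0.2],0],
  ],
)

```text
t: 14.6
eef_pos: [0.6422, -0.1977, 0.0851]
tool_rot: [-0.002, 0.628, 0.778, -0.009]
contact_force: [2.3, 2.5, 1.7]
gripper_width: 0.001
```

```bash
python3 -c "
from h import *
a=np.r_[np.arange(3.3,.29,-.17),.28][9:]
delta(np.c_[-18-88*np.cos(a),-175-88*np.sin(a),85+0*a])"
```

```text
t 14.6 F [2.3 2.5 1.7] turn 0.1 q [-0.07  0.65  0.38  1.68 -0.28  0.88  2.21]
at stand [  13.2 -258.7   85.1]
[-0.25 -1.38  0.04]
[-0.42 -2.86  0.06]
[-0.34 -4.35  0.09]
[ 0.   -5.81  0.11]
[ 0.58 -7.19  0.13]
[ 1.38 -8.45  0.14]
[ 2.39 -9.55  0.15]
[  3.56 -10.47   0.16]
[  4.88 -11.18   0.16]
[  5.96 -11.57   0.16]
```

Call:
carry_out(
  deltas=[
    [[-0.3,-1.4,0],0],
    [[-0.4,-2.9,0.1],0],
    [[-0.3,-4.4,0.1],0],
    [[0,-5.8,0.1],0],
    [[0.6,-7.2,0.1],0],
    [[1.4,-8.5,0.1],0],
    [[2.4,-9.6,0.1],0],
    [[3.6,-10.5,0.1],0],
    [[4.9,-11.2,0.1],0],
    [[5.9,-11.5,0.1],0],
  ],
)

```text
t: 15.85
eef_pos: [0.5169, -0.1636, 0.0858]
tool_rot: [-0.002, 0.628, 0.778, -0.009]
contact_force: [2.4, -2.5, 2.9]
gripper_width: 0.003
```

```bash
python3 -c "
from h import *
delta([[-104,-193,85]])"
```

```text
t 15.85 F [ 2.4 -2.5  2.9] turn 0.1 q [-0.13  0.47  0.4   2.   -0.24  0.73  2.2 ]
at stand [-102.2 -199.1   85.8]
[ 0.61 -0.18  0.08]
```

Call:
carry_out(
  deltas=[
    [[0.4,0,0],0],
    [[0.8,0,0],0],
    [[1.2,0,0],0],
    [[1.2,0,0],0],
  ],
)

```text
t: 16.35
eef_pos: [0.5153, -0.1578, 0.0866]
tool_rot: [0.001, 0.629, 0.777, -0.01]
contact_force: [1.3, -15.9, 2.5]
gripper_width: -0.002
```

```bash
python3 -c "
from h import *
delta([[-104,-193,85]])"
```

```text
t 16.35 F [  1.3 -15.9   2.5] turn -0.1 q [-0.15  0.46  0.41  2.01 -0.24  0.72  2.18]
at stand [-102.5 -193.1   86.6]
[ 0.01 -0.15  0.16]
```

At the stop again with 16 N. Back off, rise, and look.

Call:
carry_out(
  deltas=[
    [[-1.5,0,0],0],
    [[-3.5,0,0],0],
    [[-3.5,0,0],0],
    [[-3.5,0,-6],0],
    [[-3.5,0,-12],0],
    [[-6,-4,-13],0],
    [[-10,-6,-13],0],
    [[-14,-7,-13],0],
    [[-14,-7,-13],0],
  ],
)

```text
t: 17.48
eef_pos: [0.4761, -0.3095, 0.2197]
tool_rot: [0.001, 0.631, 0.776, -0.011]
contact_force: [0.2, -0.1, -0.7]
gripper_width: 0.004
```

```bash
python3 -c "
from h import *
im=snap('top','top4');s=snap('scene','sc4')
a=cv2.resize(im[60:290,180:480,::-1],(480,368)); b=cv2.resize(s[150:360,60:360,::-1],(320,224))
o=np.zeros((600,480,3),np.uint8);o[:368]=a;o[368:592,:320]=b;cv2.imwrite('pics/c4.png',o)
delta([[-104,-193,85]])"
```

```text
t 17.575 F [-0.5  0.3  0. ] turn -0.1 q [ 0.03  0.33  0.53  1.85 -0.17  1.01  2.4 ]
at stand [-170.8 -329.9  219.1]
[13.89  6.85 13.12]
```

View pics/c4.png

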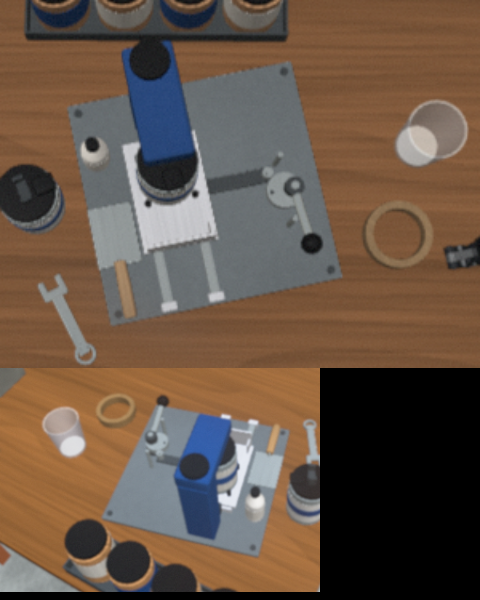

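```bash
python3 -c "
from h import *
for x in(-69,-66): print(((proj('top',S(*P,[[x,50,90],[x,-50,90]]))-[180,60])*1.6).round(1))
print(((proj('top',S(*P,[[-18-88,-175,91]]))-[180,60])*1.6).round(1))
bot.hand_in()"
```

```text
[[146.8 249.6]
 [217.3 235.2]]
[[146.4 247.5]
 [216.9 233.1]]
[[311.2 242.9]]
the job is handed in; nothing more can be done
```

The job is handed in: the tin is under the drive head and the cam is swung back to its locked stop behind the carriage. I worked only with the outside of the shut fingers and used about 18 of the 72 s.

- **Lever out:** I swung it round to its far stop; it stopped firmly there at about 12 N, and the wrist picture showed the lever along the stand's +x.
- **Carriage home:** I pushed it by the push plate until it stopped. It did not move further when the push rose to 22 N. The gripper stood where a home carriage would put it.
- **Lever back:** I swung it back to its first stop, where it stopped firmly at about 16 N, then drew the arm clear.

In the last top picture the ball is within about 1 pixel of its predicted locked position. The push plate's edge is within about 3 to 5 pixels (on the enlarged crop) of the predicted home position. The bystanders in view (the spray gun was outside the last pictures) stand where they were, and the contact force was near zero.

The one disagreement was a 3 to 6 mm offset along the stand's x between the wrist camera and the top-camera fit. I allowed 2 to 3 mm for it in the moves, and it did no harm.

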